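Press open the touch-latched jewellery box

TASK

Open the wooden jewellery box on the trunk: press down the front of its lid (the side nearer the robot) with a fingertip until the touch catch lets go, take the finger away so that the spring lifts the lid ajar on its own, then with a fingertip under the raised front edge swing the lid back past upright so that it stays open by itself, and move clear. Nothing is picked up: leave the box standing where it is and do not disturb the other things.

Things in the scene. Friction and masses are not known exactly. Their poses are not given: they have to be found in the camera images.
- jewel_box: dark wooden box, loose, 2.2 kg, standing at z = 0; 130 (x) x 200 (y) x 70 mm high. Origin: centre of its underside; x axis level from the front (nearer the robot) to the hinge side, z up. Closed, its flat lid hovers 8 mm above the rim, so it can sink a little: lid underside 78 mm, top 90 mm above the origin, from x = -68 to +62 mm, 204 mm wide.
- jewel_lid (a joint): lid angle, rad: 0 closed and latched, grows as it opens up and away from the robot, stop 1.85. Pressed in, it goes to -0.055; the catch lets go at about -0.025 and never re-latches. Untouched, a spring then lifts it ajar to about 0.6 within 1 s, where it rests on the spring by its weight and swings on freely. Let go before upright it falls back to ajar; past 1.6 it sinks slowly to the stop.
- lid_spot (a point): centre of a flush round brass inlay, 22 mm across, in the lid's top face, 16 mm behind the front edge: where to press. Moves with the lid. Pressing here takes 1 to 4 N and goes about 6 mm down to a firm stop; the catch lets go after about 3 mm.
- lid_front (a point): middle of the lid's front edge, on its top face; moves and turns with the lid (x to the hinge, z out of the top). The lid is 12 mm thick and weighs about 0.18 kg. Ajar, this edge stands about 72 mm higher than closed and takes about 1 N to lift. A steel catch tongue 22 mm long hangs under the lid by its front corner, at y = -90 to -70 mm. Pushing the edge hard toward the hinge shoves or tips the box.
- box_hinge (a point): middle of the hinge line, which runs along the box's y axis; fixed in the box at x = +60 mm, 78 mm above its underside (level with the closed lid's underside), 128 mm from the lid's front edge.
- dabba: bystander: round steel box with press-fit lid, 100 mm across, 63 mm high; origin at the centre of its underside. It, the perfume bottle, the phone stand and the tumbler stand left, right and behind the jewellery box, in any order.
- perfume: bystander: glass perfume bottle 32 x 60 mm, 94 mm high with its black cap; origin at the centre of its underside
- phone_stand: bystander: black silicone phone stand, foot 80 x 70 mm, leaning back plate, about 90 mm high; origin at the centre of its underside
- tumbler: bystander: steel tumbler, 68 mm across, 95 mm high; origin at the centre of its underside
- comb: bystander: blue plastic comb 180 mm long (y), 31 mm wide, 5 mm thick, lying in front of the jewellery box; origin at the centre of its underside
- book: bystander: small book lying flat, 130 x 100 x 22 mm, far left; origin at the centre of its underside
- clock: bystander: round white alarm clock, 88 mm high, far right; origin at the centre of its underside
Mind the look-alikes: they are no part of the job. Leave any pink or turquoise look-alike of the jewel_box alone.

How it is judged:
By the outcome, as a careful person would: the job done as asked, in the order asked, and still so for the second after the job is handed in, with the robot touching nothing.
It also fails if it takes over 51 s, if anything falls off the work surface, if the arm or the gripper's body presses on something with over 40 N, if the wrist force passes 120 N, or if a joint passes its speed limit or range.

ROBOT

A 6-joint arm with a two-finger parallel gripper is mounted at the origin on the work surface. World frame = base frame: x ahead of the robot, y to its left, z up, the work surface at z = 0. Lengths are in m, angles in rad, forces in N, time in s.
With the tool pointing down it reaches from about 0.4 to 0.825 m from the base axis. Payload 7 kg.
Tool frame: the origin (TCP) lies midway between the tips of the shut fingers; the grasp point (between the pads) lies 19 mm behind it; z points along the fingers, x is the direction in which the jaws open and shut, and the axes are right-handed (so a half turn about z gives the same grasp; the last joint's range is limited). The gripper opens to 88 mm and grips with 3 to 60 N. Pads are 19 mm wide; open, the fingers measure 130 mm over their backs; the gripper's body (78 mm by 193 mm) begins 47 mm behind the grasp point.
Start: joints at [-0.897, 0.359, 0.012, 0, -1.224, -0.288], TCP at [0.254, -0.625, 0.227] pointing down, gripper open.
Joint ranges: [-3.07, 3.07], [-1.43, 2.12], [-1.02, 1.25], [-3.03, 1.67], [-3.05, -0], [-3.03, 3.03]. Speed limits (rad/s): [2.39, 2.39, 3.01, 3.14, 3.14, 3.14].

INTERFACE

Orientations are given as a unit quaternion [x, y, z, w].
In Python, from bench import ctrl gives the robot as it stands.
- The arm moves only by the shell command python3 -m handwheel 'ROWS' [FORCE]. ROWS is JSON, a list of rows, each an object of numbers: "tx", "ty", "tz": the shift along the tool's x, y, z in cm; "wx", "wy", "wz": the turn, a rotation vector about the tool's x, y, z in degrees; "claw": the opening, from 0 (shut) to 1 (fully open). A call has 1 to 20 rows; each row shifts and turns the commanded pose from where the row before left it, along the tool's axes as they then stand; what a row does not reach is not made up. A row lasts 1/8 s, in which the tool goes at most 62.5 mm and 10.7 degrees, less where a joint would pass 70% of its speed; a pose out of reach is approached as far as the arm can. A call with a gripper value outside its range is refused whole. The fingers move at their own pace and stop on an object; FORCE is the grip in N (left out, the last holds). Time passes only in rows, so rows that do not move let the fingers close. It gives the time, the measured TCP pose, the force and the opening at its end, in the units of the state.
- ctrl.read_state(): the state, without advancing time (a new reading comes with each control period).
- ctrl.get_image(name): name is "scene" or "top" or "wrist"; returns a dict with "pixels" (480x640x3 uint8, red, green, blue), "depth" (480x640 float32, m along the optical axis (not along the pixel's ray), 0 where there is no reading), "intrinsics" (3x3 intrinsics, pixels), "eye" and "orientation" of the camera in the world; the wrist camera has in their place "hand_eye" (4x4, takes a point from camera to tool coordinates, whose origin is the TCP and whose axes are the tool frame's). Camera axes: x right, y up, looking along -z (the intrinsics and any distortion apply to the point x, -y, -z); pixel columns grow to the right and rows downward; lengths in m; the calibration is good to about 2 mm. The wrist camera is an equidistant fisheye: a pixel r from the principal point sees the ray r / f radians off the axis. A picture is of the moment at which its call begins: read the wrist's pose just before it.
- ctrl.finish_job(): hands the job in, once; it reports no verdict.
Trained networks look in the newest picture that a camera, given by its name, has taken for a name from the list of things; names that differ only in an ending like _2 or _b are one class to them, and where a whole thing is asked for, a point or a joint stands for the part that bears it (a point fixed in the world has none). Each returns a list of dicts, best first, with "p" (0 to 1); they miss things now and then, are a little off and sometimes report something else, mostly with a low value. They report only what shows in the picture. A call takes as long as a camera call. They do not tell look-alikes from the thing itself.
- ctrl.find_in(camera, query): "point" ([x, y, z] in m, in the coordinates of the camera as it stood for that picture, good to about 4 mm: the middle of the surface that is visible of it).
- ctrl.cut_out(camera, query): "pixels" (480x640 bool, what is visible of it).
- ctrl.landmark_of(camera, query): "point" ([x, y, z] in m, in the coordinates of the camera as it stood for that picture, good to about 4 mm: a listed point, or the origin of a listed thing).
The state is a dict: "t": time; "q": joint angles; "joint_vel": joint speeds; "effort": joint torques, N m; "ee_pos": TCP position; "orientation": TCP orientation; "ft_force": force on the tool from outside, world axes, zero at the start; "torque": the same for the moment, N m; "opening": finger opening in m.
Only numpy, scipy, OpenCV 4.12 (cv2) and the standard library are available. Lean on these libraries where they do the work, as an engineer would, in place of code of your own. Each camera call takes 0.05 s, during which the arm holds its last target.

## Working session

There is one attempt and no reset: what is moved stays moved. The work goes in short steps, Python scripts to look and compute and a shell command to move; the robot and the scene stay as the last step left them, time stands still between calls to the robot, and variables do not carry over. Pictures are saved under pics/ and viewed, and the job is handed in when it is done.

```bash
ls; mkdir -p pics; cat > h.py <<'E'
import numpy as np, cv2
from scipy.spatial.transform import Rotation as R
from bench import ctrl
def cam2world(im,p,st=None):
    p=np.asarray(p,float)
    if 'hand_eye' in im:
        T=np.array(im['hand_eye']); p=T[:3,:3]@p+T[:3,3]
        return R.from_quat(st['orientation']).as_matrix()@p+np.array(st['ee_pos'])
    o=np.array(im['orientation'])
    M=R.from_quat(o).as_matrix() if o.size==4 else o
    return M@p+np.array(im['eye'])
def shot(name,fn):
    st=ctrl.read_state(); im=ctrl.get_image(name)
    cv2.imwrite('pics/'+fn,np.ascontiguousarray(im['pixels'][:,:,::-1])); return st,im
E
python3 - <<'E'
from h import *
st=ctrl.read_state(); print({k:np.round(v,3) for k,v in st.items()})
for c in ['scene','top']:
    st,im=shot(c,c+'1.png'); print(c,im['eye'],im['orientation'],im['intrinsics'])
    for q in ['lid_spot','lid_front','box_hinge','jewel_box','dabba','perfume','phone_stand','tumbler','comb','book','clock']:
        try:
            for d in ctrl.landmark_of(c,q)[:3]: print(c,q,round(d['p'],2),np.round(cam2world(im,d['point']),4))
        except Exception as e: print(q,e)
E
```

```text
pics
{'t': np.float64(0.0), 'q': array([-0.897,  0.359,  0.011, -0.   , -1.224, -0.288]), 'joint_vel': array([ 0.001, -0.001,  0.   , -0.   , -0.   , -0.001]), 'effort': array([ 0.0000e+00, -5.8271e+01,  2.9305e+01,  6.9970e+00,  7.0000e-03,
       -0.0000e+00]), 'ee_pos': array([ 0.254, -0.625,  0.226]), 'orientation': array([ 0.559,  0.829,  0.   , -0.001]), 'ft_force': array([-0.088,  0.612, -0.446]), 'torque': array([-0.022, -0.019,  0.022]), 'opening': np.float64(0.087)}
scene [1.82165695 0.02112648 0.99690739] [0.32277211 0.33415513 0.62869905 0.62361528] [[598.04945693   0.         319.31849952]
 [  0.         598.04945693 235.42546609]
 [  0.           0.           1.        ]]
scene lid_spot 0.98 [ 0.299  -0.2552  0.0891]
scene lid_spot 0.64 [ 0.5132 -0.1171  0.088 ]
scene lid_spot 0.64 [0.2834 0.2012 0.0864]
scene lid_front 0.85 [ 0.4959 -0.1219  0.0855]
scene lid_front 0.64 [0.2722 0.213  0.0884]
scene lid_front 0.59 [ 0.3093 -0.2452  0.086 ]
scene box_hinge 0.91 [ 0.202  -0.3131  0.0766]
scene box_hinge 0.88 [ 0.6209 -0.0847  0.0721]
scene box_hinge 0.58 [0.3694 0.1289 0.
[... 904 characters left out ...]
id_spot 0.74 [ 0.3044 -0.2571  0.086 ]
top lid_front 0.67 [ 0.3069 -0.247   0.0907]
top lid_front 0.61 [0.2771 0.2166 0.0856]
top lid_front 0.27 [ 0.5624 -0.1053  0.0006]
top box_hinge 0.96 [0.3727 0.1284 0.0781]
top box_hinge 0.65 [ 0.6205 -0.0882  0.0756]
top box_hinge 0.33 [ 0.6167 -0.2872  0.0014]
top jewel_box 0.76 [ 0.3234  0.1698 -0.0008]
top jewel_box 0.58 [ 0.5641 -0.1069  0.0015]
top jewel_box 0.55 [ 0.2576 -0.2802 -0.0043]
top dabba 0.92 [ 0.7655 -0.1508 -0.    ]
top perfume 0.91 [ 5.385e-01  8.570e-02 -3.000e-04]
top tumbler 0.94 [ 7.109e-01  3.360e-02 -5.000e-04]
top comb 0.62 [ 0.4411 -0.1193 -0.0016]
top book 0.66 [0.5454 0.459  0.001 ]
top clock 0.95 [ 0.4947 -0.4459  0.0028]
```

View pics/scene1.png

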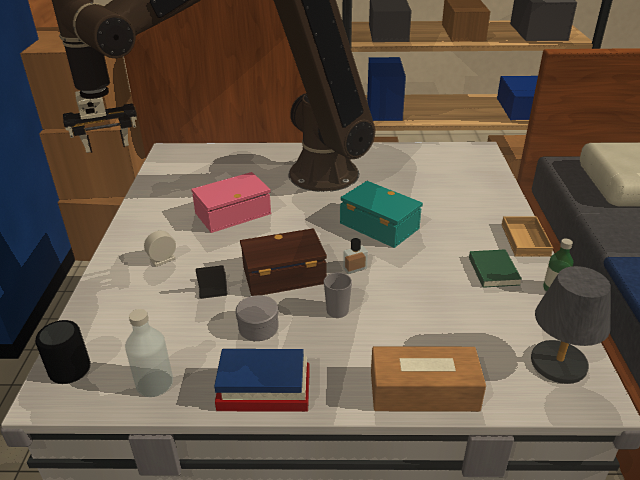

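View pics/top1.png

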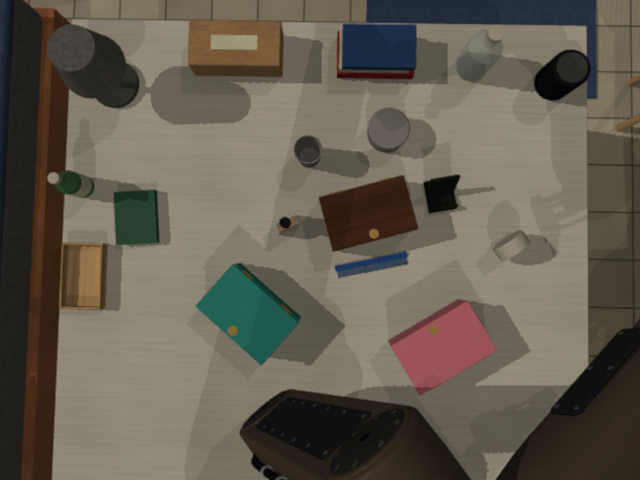

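The dark box is at (320–417, 178–250) in the top view, with its brass inlay at (374, 234). The perfume is left of it, the phone stand right, the tumbler and dabba behind, and the comb in front. The teal and pink boxes are the look-alikes. Next I refine the lid pose and test the arm's geometry.

```bash
python3 - <<'E'
from h import *
for c in ['top','scene']:
    st,im=shot(c,c+'2.png'); K=im['intrinsics']; px=im['pixels'].astype(int); D=im['depth']
    best=None
    for d in ctrl.cut_out(c,'jewel_box'):
        m=d['pixels']; v,u=np.nonzero(m); print(c,d['p'],m.sum(),u.mean(),v.mean(),px[m].mean(0))
        if px[m].mean()<75 and (best is None or m.sum()>best.sum()): best=m
    v,u=np.nonzero(best); z=D[best]; ok=z>0; u,v,z=u[ok],v[ok],z[ok]
    P=np.stack([(u-K[0,2])/K[0,0]*z,-(v-K[1,2])/K[1,1]*z,-z],1)
    M=R.from_quat(im['orientation']).as_matrix(); W=P@M.T+im['eye']
    t=W[(W[:,2]>0.08)&(W[:,2]<0.1)]; print('top pts',len(t),t[:,2].mean(),t[:,2].std())
    rect=cv2.minAreaRect(t[:,:2].astype(np.float32)); print(rect, cv2.boxPoints(rect))
    # brass
    bm=(px[:,:,0]-px[:,:,2]>60)&(px[:,:,0]>120)&cv2.dilate(best.astype(np.uint8),np.ones((5,5))).astype(bool)
    v,u=np.nonzero(bm); z=D[bm]
    P=np.stack([(u-K[0,2])/K[0,0]*z,-(v-K[1,2])/K[1,1]*z,-z],1); W=P@M.T+im['eye']
    s=W[(W[:,2]>0.082)&(W[:,0]<0.54)]; print('brass',len(s),s.mean(0) if len(s) else '')
E
```

```text
top 0.9 5694 441.9264137688795 345.16965226554265 [146.77362136  79.86143309  84.92904812]
top 0.87 5593 248.6551045950295 311.8971929197211 [35.34418023 90.8592884  77.8027892 ]
top 0.76 5092 368.1498428908091 212.52513747054203 [55.56304006 33.24253731 20.74744698]
top pts 5092 0.08881275018716794 0.002411969806414306
((0.3258526027202606, 0.16768212616443634), (0.20420682430267334, 0.13462142646312714), 49.79256057739258) [[0.20853302 0.13315739]
 [0.31134507 0.04625161]
 [0.4431722  0.20220686]
 [0.34036013 0.28911263]]
brass 56 [0.28565064 0.20159772 0.08911061]
scene 0.97 3327 231.55395250976855 201.5443342350466 [170.61917644  83.50375714  91.18274722]
scene 0.95 3623 380.3924924096053 213.19265801821695 [35.66878278 94.91443555 80.5327077 ]
scene 0.91 4503 283.6318010215412 261.6233622029758 [63.23006884 39.17899178 27.21230291]
top pts 2463 0.08848235448041071 0.0025077033570434374
((0.5612642168998718, -0.10310257971286774), (0.13987001776695251, 0.20421764254570007), 15.958866119384766) [[ 0.46595004 -0.02415754]
 [ 0.5220991  -0.22050449]
 [ 0.6565784  -0.18204762]
 [ 0.60042936  0.01429933]]
brass 29 [ 0.51320729 -0.1173445   0.08968331]
```

```bash
python3 -m handwheel '[{"claw":0,"tz":-1},{"claw":0}]' 20; python3 - <<'E'
from h import *
st=ctrl.read_state(); print({k:np.round(v,4) for k,v in st.items()}); print(R.from_quat(st['orientation']).as_matrix().round(3))
E
```

```text
{'t': np.float64(1.4), 'q': array([-0.8969,  0.3586,  0.0119, -0.    , -1.2241, -0.2881]), 'joint_vel': array([ 0.    , -0.0006, -0.0009, -0.0002, -0.0005,  0.0014]), 'effort': array([ 1.00000e-04, -5.82389e+01,  2.93314e+01,  7.00260e+00,
        1.28000e-02,  0.00000e+00]), 'ee_pos': array([ 0.254 , -0.6254,  0.2266]), 'orientation': array([ 0.5584,  0.8295, -0.    ,  0.    ]), 'ft_force': array([-0.6185,  0.0812, -0.008 ]), 'torque': array([0.0522, 0.0447, 0.006 ]), 'opening': np.float64(0.0877)}
[[-0.376  0.927  0.   ]
 [ 0.927  0.376 -0.   ]
 [-0.     0.    -1.   ]]schema error: expected keys tx, ty, tz, wx, wy, wz, claw
```

```bash
python3 -m handwheel '[{"tx":3.1,"ty":3.5,"tz":0,"wx":0,"wy":0,"wz":0,"claw":0},{"tx":3.1,"ty":3.5,"tz":0,"wx":0,"wy":0,"wz":0,"claw":0},{"tx":3.1,"ty":3.5,"tz":0,"wx":0,"wy":0,"wz":0,"claw":0},{"tx":3.1,"ty":3.5,"tz":0,"wx":0,"wy":0,"wz":0,"claw":0},{"tx":3.1,"ty":3.5,"tz":0,"wx":0,"wy":0,"wz":0,"claw":0},{"tx":3.1,"ty":3.5,"tz":0,"wx":0,"wy":0,"wz":0,"claw":0},{"tx":3.1,"ty":3.5,"tz":0,"wx":0,"wy":0,"wz":0,"claw":0},{"tx":3.1,"ty":3.5,"tz":0,"wx":0,"wy":0,"wz":0,"claw":0},{"tx":3.1,"ty":3.5,"tz":0,"wx":0,"wy":0,"wz":0,"claw":0},{"tx":3.1,"ty":3.5,"tz":0,"wx":0,"wy":0,"wz":0,"claw":0},{"tx":3.1,"ty":3.5,"tz":0,"wx":0,"wy":0,"wz":0,"claw":0},{"tx":3.1,"ty":3.5,"tz":0,"wx":0,"wy":0,"wz":6,"claw":0},{"tx":0,"ty":0,"tz":0,"wx":0,"wy":0,"wz":0,"claw":0}]' 20; python3 - <<'E'
from h import *
st,im=shot('wrist','w1.png'); print({k:np.round(v,4) for k,v in st.items()}); print(R.from_quat(st['orientation']).as_matrix().round(3))
for q in ['lid_spot','lid_front','box_hinge']:
    for d in ctrl.landmark_of('wrist',q)[:3]: print(q,round(d['p'],2),np.round(cam2world(im,d['point'],st),4))
E
```

```text
t: 3.02
ee_pos: [0.5043, -0.1204, 0.2266]
orientation: [0.6, 0.8, 0.0, 0.0]
ft_force: [0.1, -0.2, -0.9]
opening: 0.0004
{'t': np.float64(3.025), 'q': array([ 1.4460e-01,  9.9800e-02, -3.2900e-01, -1.0000e-04, -1.1415e+00,
       -1.4322e+00]), 'joint_vel': array([-0.0447, -0.0113, -0.0194,  0.0028, -0.0089,  0.0899]), 'effort': array([  1.2281, -36.0811,  28.7019,   6.6937,   0.055 ,  -1.2538]), 'ee_pos': array([ 0.5043, -0.1204,  0.2266]), 'orientation': array([6.002e-01, 7.998e-01, 2.000e-04, 2.000e-04]), 'ft_force': array([ 0.0574, -0.1679, -0.9468]), 'torque': array([-0.0578,  0.0808,  0.0055]), 'opening': np.float64(0.0004)}
[[-0.279  0.96   0.   ]
 [ 0.96   0.279  0.   ]
 [ 0.     0.001 -1.   ]]
lid_spot 0.77 [ 0.5138 -0.1204  0.0876]
lid_front 0.56 [ 0.4994 -0.1237  0.0874]
box_hinge 0.82 [0.3691 0.1334 0.075 ]
```

View pics/w1.png

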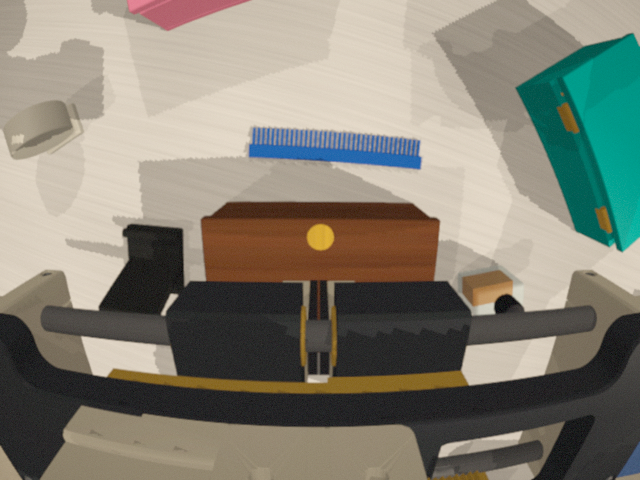

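The wrist view agrees with the earlier estimates: the brass inlay is at pixel (320, 237), giving the spot at about (0.513, -0.118, 0.09). I go down above it.

```bash
python3 -m handwheel '[{"tx":0,"ty":0.9,"tz":4,"wx":0,"wy":0,"wz":0,"claw":0},{"tx":0,"ty":0,"tz":4,"wx":0,"wy":0,"wz":0,"claw":0},{"tx":0,"ty":0,"tz":3.8,"wx":0,"wy":0,"wz":0,"claw":0},{"tx":0,"ty":0,"tz":0,"wx":0,"wy":0,"wz":0,"claw":0},{"tx":0,"ty":0,"tz":0,"wx":0,"wy":0,"wz":0,"claw":0}]'; python3 - <<'E'
from h import *
st,im=shot('wrist','w2.png'); print(st['ee_pos'],st['ft_force'])
st,im=shot('scene','s2.png');cv2.imwrite('pics/s2c.png',cv2.resize(np.ascontiguousarray(im['pixels'][180:330,180:380,::-1]),(800,600),interpolation=cv2.INTER_CUBIC))
for q in ['lid_spot','lid_front']:
    for d in ctrl.landmark_of('wrist',q)[:3]: print(q,round(d['p'],2),d['point'])
E
```

```text
t: 3.85
ee_pos: [0.5125, -0.1209, 0.11]
orientation: [0.601, 0.799, 0.0, 0.001]
ft_force: [0.7, 0.4, -0.3]
opening: 0.0002
[ 0.51253055 -0.1208534   0.11000256] [ 0.73303501  0.43117681 -0.28852182]
lid_spot 0.6 [0.0013, -0.0257, -0.1934]
lid_front 0.89 [0.0036, -0.0068, -0.1908]
```

View pics/w2.png

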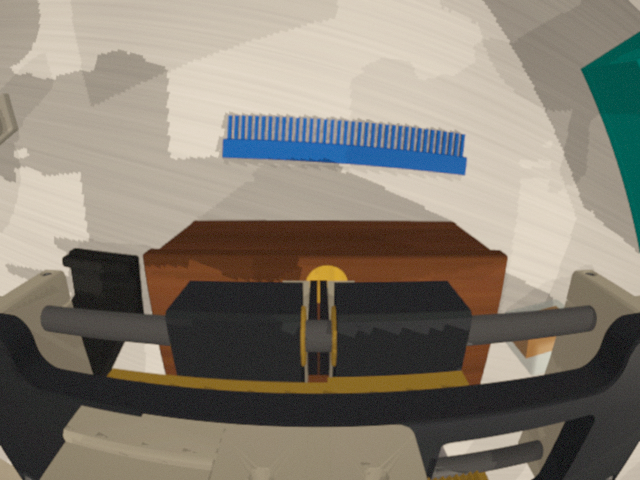

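View pics/s2c.png

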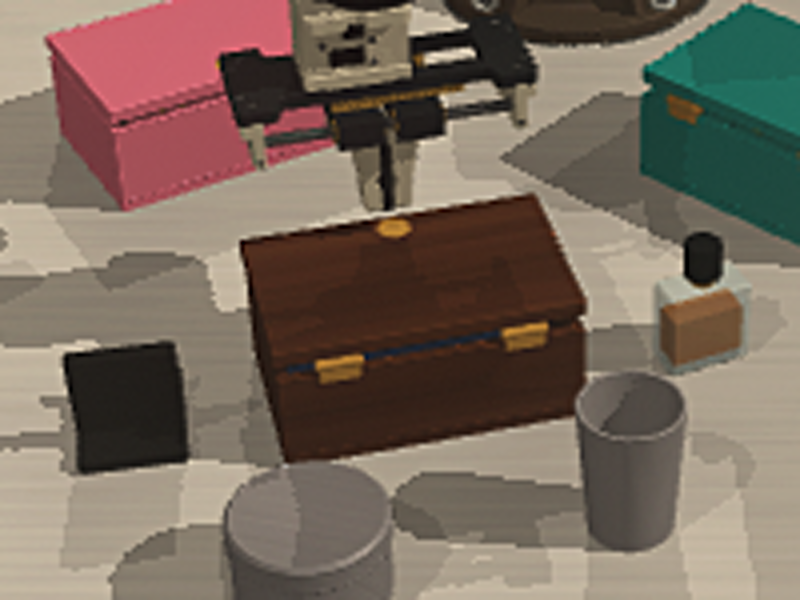

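The finger is 20 mm above the inlay. In the wrist view the inlay at (326, 275) sits about 3 mm to the +y side. I shift over and then press in small steps, reading the force.

```bash
python3 -m handwheel '[{"tx":0.3,"ty":0,"tz":0.9,"wx":0,"wy":0,"wz":0,"claw":0},{"tx":0,"ty":0,"tz":0.7,"wx":0,"wy":0,"wz":0,"claw":0},{"tx":0,"ty":0,"tz":0,"wx":0,"wy":0,"wz":0,"claw":0},{"tx":0,"ty":0,"tz":0.1,"wx":0,"wy":0,"wz":0,"claw":0},{"tx":0,"ty":0,"tz":0.1,"wx":0,"wy":0,"wz":0,"claw":0},{"tx":0,"ty":0,"tz":0,"wx":0,"wy":0,"wz":0,"claw":0}]'; python3 -m handwheel '[{"tx":0,"ty":0,"tz":0.1,"wx":0,"wy":0,"wz":0,"claw":0},{"tx":0,"ty":0,"tz":0.1,"wx":0,"wy":0,"wz":0,"claw":0},{"tx":0,"ty":0,"tz":0,"wx":0,"wy":0,"wz":0,"claw":0}]'
```

```text
t: 4.8
ee_pos: [0.511, -0.1173, 0.0906]
orientation: [0.601, 0.799, 0.0, 0.0]
ft_force: [-0.3, -0.3, 1.4]
opening: 0.0004
t: 5.18
ee_pos: [0.5109, -0.1173, 0.0887]
orientation: [0.601, 0.799, -0.0, 0.0]
ft_force: [-2.0, 1.1, 4.0]
opening: 0.001
```

```bash
python3 -m handwheel '[{"tx":0,"ty":0,"tz":0.1,"wx":0,"wy":0,"wz":0,"claw":0},{"tx":0,"ty":0,"tz":0.1,"wx":0,"wy":0,"wz":0,"claw":0},{"tx":0,"ty":0,"tz":0,"wx":0,"wy":0,"wz":0,"claw":0}]'; python3 -m handwheel '[{"tx":0,"ty":0,"tz":0.1,"wx":0,"wy":0,"wz":0,"claw":0},{"tx":0,"ty":0,"tz":0,"wx":0,"wy":0,"wz":0,"claw":0}]'
```

```text
t: 5.55
ee_pos: [0.5107, -0.1174, 0.0863]
orientation: [0.601, 0.799, -0.0, -0.0]
ft_force: [-1.4, -0.8, 3.7]
opening: 0.0005
t: 5.8
ee_pos: [0.5107, -0.1174, 0.0854]
orientation: [0.601, 0.799, -0.0, -0.0]
ft_force: [-2.5, -1.2, 3.2]
opening: 0.0005
```

About 5 mm down with 3–4 N, which is past the release point. I take the finger up and back quickly.

```bash
python3 -m handwheel '[{"tx":0,"ty":0,"tz":-6,"wx":0,"wy":0,"wz":0,"claw":0},{"tx":0,"ty":0,"tz":-6,"wx":0,"wy":0,"wz":0,"claw":0},{"tx":0,"ty":-3,"tz":-4,"wx":0,"wy":0,"wz":0,"claw":0},{"tx":0,"ty":-3,"tz":0,"wx":0,"wy":0,"wz":0,"claw":0},{"tx":0,"ty":-3,"tz":0,"wx":0,"wy":0,"wz":0,"claw":0},{"tx":0,"ty":0,"tz":0,"wx":0,"wy":0,"wz":0,"claw":0},{"tx":0,"ty":0,"tz":0,"wx":0,"wy":0,"wz":0,"claw":0},{"tx":0,"ty":0,"tz":0,"wx":0,"wy":0,"wz":0,"claw":0}]'; python3 - <<'E'
from h import *
st,im=shot('wrist','w3.png'); print(st['ee_pos'],st['ft_force'],st['q'])
for q in ['lid_spot','lid_front','box_hinge']:
    for d in ctrl.landmark_of('wrist',q)[:3]: print(q,round(d['p'],2),np.round(cam2world(im,d['point'],st),4))
st,im=shot('scene','s3.png')
for q in ['lid_spot','lid_front','box_hinge','jewel_box']:
    for d in ctrl.landmark_of('scene',q)[:3]: print(q,round(d['p'],2),np.round(cam2world(im,d['point'],st),4))
E
```

```text
t: 6.8
ee_pos: [0.4252, -0.142, 0.2454]
orientation: [0.601, 0.799, -0.0, -0.0]
ft_force: [-0.6, -0.1, -0.3]
opening: 0.0004
[ 0.42520315 -0.14202224  0.24535643] [-0.57868025 -0.13068317 -0.33170909] [ 1.19715854e-01 -3.89230821e-02 -4.29588717e-01 -3.49221616e-05
 -1.18028829e+00 -1.40916191e+00]
lid_spot 0.57 [ 0.2894 -0.2552  0.0871]
lid_spot 0.51 [ 0.54   -0.1127  0.1512]
lid_front 0.64 [ 0.3099 -0.2429  0.0896]
lid_front 0.59 [ 0.5216 -0.1172  0.1561]
box_hinge 0.87 [0.3687 0.1306 0.0743]
box_hinge 0.35 [ 0.5425 -0.1156  0.1518]
lid_spot 0.96 [ 0.5403 -0.1121  0.1453]
lid_spot 0.81 [ 0.2974 -0.2524  0.088 ]
lid_spot 0.58 [0.2851 0.2009 0.0883]
lid_front 0.65 [0.2737 0.2099 0.0897]
lid_front 0.64 [ 0.3094 -0.2446  0.0847]
lid_front 0.6 [ 0.5237 -0.1115  0.156 ]
box_hinge 0.94 [ 0.201  -0.316   0.0736]
box_hinge 0.77 [0.3711 0.1266 0.0766]
box_hinge 0.75 [ 0.6225 -0.084   0.0721]
jewel_box 0.96 [ 0.5615 -0.104   0.0028]
jewel_box 0.96 [ 0.3263  0.1664 -0.0013]
jewel_box 0.81 [ 0.2533 -0.2817  0.001 ]
```

View pics/s3.png

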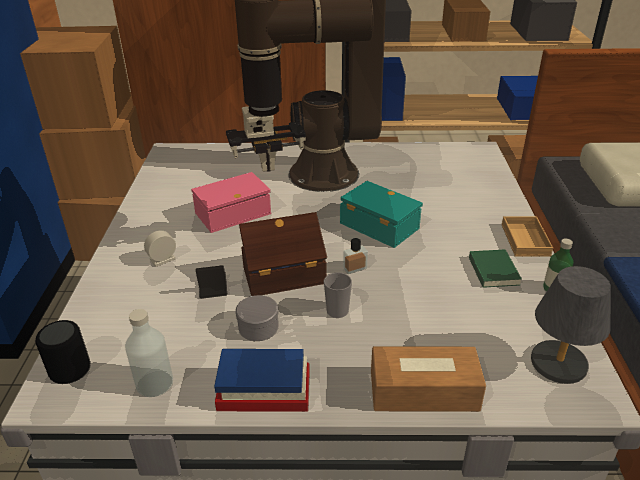

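The scene view shows the lid ajar, with its front edge at (280, 222) and lid_front at about (0.522, -0.115, 0.156). Now I tilt the tool in free air, so the fingertip points forward and down.

```bash
python3 -m handwheel '[{"tx":0,"ty":3,"tz":-2,"wx":0,"wy":0,"wz":0,"claw":0},{"tx":0,"ty":0,"tz":0,"wx":-10,"wy":0,"wz":0,"claw":0},{"tx":0,"ty":0,"tz":0,"wx":-10,"wy":0,"wz":0,"claw":0},{"tx":0,"ty":0,"tz":0,"wx":-10,"wy":0,"wz":0,"claw":0},{"tx":0,"ty":0,"tz":0,"wx":-10,"wy":0,"wz":0,"claw":0},{"tx":0,"ty":0,"tz":0,"wx":0,"wy":0,"wz":0,"claw":0}]'; python3 - <<'E'
from h import *
st=ctrl.read_state(); print(st['q'].round(3) if hasattr(st['q'],'round') else st['q']); print(R.from_quat(st['orientation']).as_matrix().round(3))
E
```

```text
t: 8.0
ee_pos: [0.4513, -0.1346, 0.2651]
orientation: [0.566, 0.749, 0.274, 0.206]
ft_force: [0.3, -0.5, 1.4]
opening: 0.0004
[-0.121 -0.297 -0.612 -0.433 -0.641 -0.905]
[[-0.274  0.735  0.62 ]
 [ 0.962  0.208  0.178]
 [ 0.001  0.645 -0.764]]
```

The 40° tilt was reached in full. I lower the tip in front of the box, below the raised edge, and tilt 10° more.

```bash
python3 -m handwheel '[{"tx":0,"ty":-2.7,"tz":4.2,"wx":0,"wy":0,"wz":0,"claw":0},{"tx":0,"ty":-2.7,"tz":4.2,"wx":0,"wy":0,"wz":0,"claw":0},{"tx":0,"ty":-2.6,"tz":4.1,"wx":0,"wy":0,"wz":0,"claw":0},{"tx":0,"ty":0,"tz":0,"wx":-10,"wy":0,"wz":0,"claw":0},{"tx":0,"ty":0,"tz":0,"wx":0,"wy":0,"wz":0,"claw":0}]'; python3 - <<'E'
from h import *
st,im=shot('wrist','w4.png'); print(st['q']); print(R.from_quat(st['orientation']).as_matrix().round(3))
for q in ['lid_spot','lid_front','box_hinge']:
    for d in ctrl.landmark_of('wrist',q)[:3]: print(q,round(d['p'],2),np.round(cam2world(im,d['point'],st),4))
st,im=shot('scene','s4.png');cv2.imwrite('pics/s4c.png',cv2.resize(np.ascontiguousarray(im['pixels'][150:300,180:380,::-1]),(800,600),interpolation=cv2.INTER_CUBIC))
for q in ['lid_spot','lid_front','box_hinge']:
    for d in ctrl.landmark_of('scene',q)[:3]: print(q,round(d['p'],2),np.round(cam2world(im,d['point'],st),4))
E
```

```text
t: 8.62
ee_pos: [0.4575, -0.127, 0.1054]
orientation: [0.562, 0.743, 0.297, 0.208]
ft_force: [0.2, -1.4, 0.1]
opening: 0.0004
[-0.42914198  0.02959215 -0.63698334 -1.03669111 -0.55893675 -0.05346402]
[[-0.28   0.712  0.644]
 [ 0.96   0.19   0.207]
 [ 0.025  0.676 -0.736]]
lid_spot 0.52 [0.5333 0.0888 0.0013]
box_hinge 0.7 [ 0.5628 -0.0991  0.0014]
lid_spot 0.85 [0.2856 0.2006 0.0912]
lid_spot 0.66 [ 0.5393 -0.1087  0.1483]
lid_spot 0.6 [ 0.2959 -0.2536  0.0869]
lid_front 0.73 [0.2704 0.2125 0.0897]
lid_front 0.68 [ 0.5205 -0.1124  0.1554]
lid_front 0.65 [ 0.3106 -0.2451  0.0871]
box_hinge 0.89 [ 0.6205 -0.0821  0.0731]
box_hinge 0.64 [ 0.2025 -0.3102  0.0758]
box_hinge 0.6 [0.3688 0.1265 0.0814]
```

View pics/w4.png

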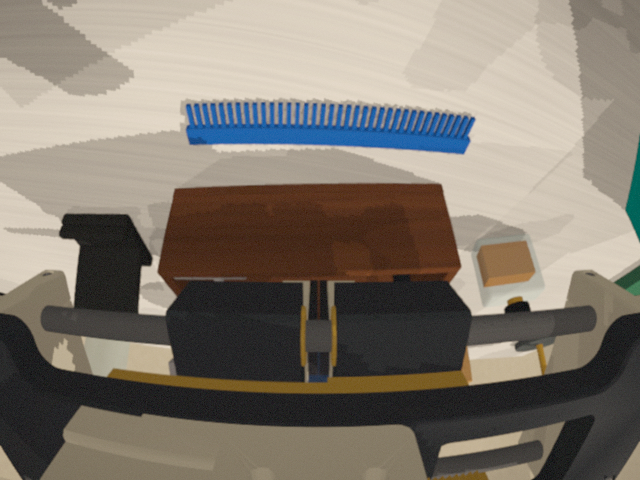

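View pics/s4c.png

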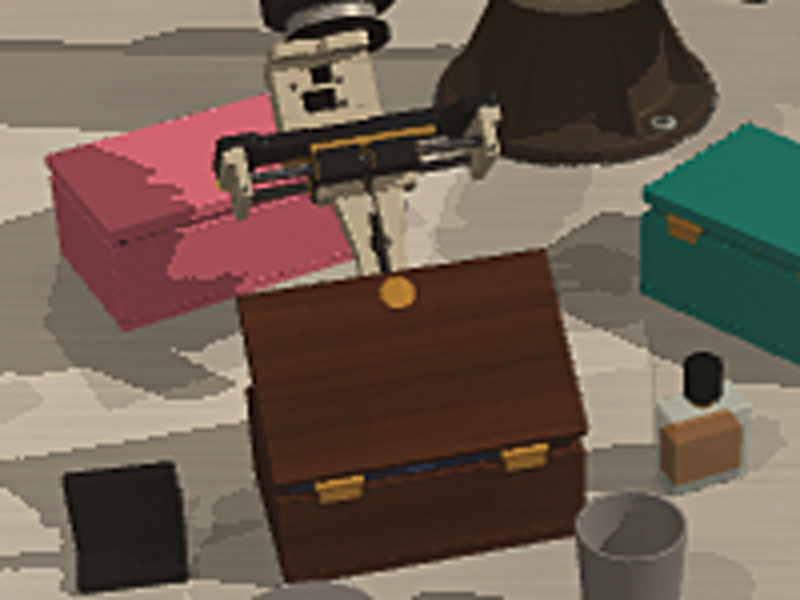

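The lid stands ajar with its underside clear, and the two jaws meet in front of its middle. In the crop, lid_front is at about (395, 275) and the tip is just in front of it. The arm tilted only to 43°, which still gives a mostly upward push. I slide the tip in under the edge, with clearance.

```bash
python3 -m handwheel '[{"tx":-0.15,"ty":1.9,"tz":1.25,"wx":0,"wy":0,"wz":0,"claw":0},{"tx":-0.15,"ty":1.9,"tz":1.25,"wx":0,"wy":0,"wz":0,"claw":0},{"tx":-0.15,"ty":1.9,"tz":1.25,"wx":0,"wy":0,"wz":0,"claw":0},{"tx":0,"ty":0,"tz":0,"wx":0,"wy":0,"wz":0,"claw":0}]'; python3 - <<'E'
from h import *
st=ctrl.read_state(); print(np.round(st['ft_force'],1),np.round(st['q'],3)); print(R.from_quat(st['orientation']).as_matrix().round(3))
E
```

```text
t: 9.52
ee_pos: [0.5259, -0.1092, 0.1192]
orientation: [0.559, 0.745, 0.299, 0.21]
ft_force: [0.1, 0.5, -0.0]
opening: 0.0004
[ 0.1  0.5 -0. ] [-0.266  0.069 -0.565 -0.974 -0.467 -0.233]
[[-0.287  0.706  0.647]
 [ 0.958  0.198  0.21 ]
 [ 0.02   0.68  -0.733]]
```

Fingertip is centred (2.6 mm off in y) and under the edge, no contact yet. I start the arc around the hinge.

```bash
python3 -m handwheel '[{"tx":0,"ty":0.6,"tz":-0.3,"wx":0,"wy":0,"wz":0,"claw":0},{"tx":0,"ty":0.6,"tz":-0.35,"wx":0,"wy":0,"wz":0,"claw":0},{"tx":0,"ty":0.9,"tz":-0.1,"wx":0,"wy":0,"wz":0,"claw":0},{"tx":0,"ty":0.9,"tz":-0.15,"wx":0,"wy":0,"wz":0,"claw":0},{"tx":0,"ty":0,"tz":0,"wx":0,"wy":0,"wz":0,"claw":0}]'; python3 - <<'E'
from h import *
st,im=shot('scene','s5.png');cv2.imwrite('pics/s5c.png',cv2.resize(np.ascontiguousarray(im['pixels'][150:300,180:380,::-1]),(800,600),interpolation=cv2.INTER_CUBIC))
print(np.round(st['ee_pos'],4),np.round(st['ft_force'],1),np.round(st['q'],3)); print(R.from_quat(st['orientation']).as_matrix().round(3))
for q in ['lid_spot','lid_front','box_hinge','jewel_box']:
    for d in ctrl.landmark_of('scene',q)[:3]: print(q,round(d['p'],2),np.round(cam2world(im,d['point'],st),4))
E
```

```text
t: 10.15
ee_pos: [0.5396, -0.1058, 0.1458]
orientation: [0.559, 0.744, 0.298, 0.21]
ft_force: [-0.5, -0.3, 0.7]
opening: 0.0006
[ 0.5396 -0.1058  0.1458] [-0.5 -0.3  0.7] [-0.191  0.031 -0.554 -0.859 -0.448 -0.409]
[[-0.286  0.707  0.647]
 [ 0.958  0.197  0.209]
 [ 0.02   0.679 -0.733]]
lid_spot 0.73 [0.2835 0.2041 0.0874]
lid_spot 0.64 [ 0.5556 -0.1029  0.1616]
lid_spot 0.59 [ 0.298  -0.2528  0.0872]
lid_front 0.8 [ 0.3102 -0.2445  0.0907]
lid_front 0.78 [0.2728 0.2123 0.0914]
lid_front 0.75 [ 0.5439 -0.107   0.1752]
box_hinge 0.89 [ 0.2011 -0.3148  0.0763]
box_hinge 0.84 [0.3673 0.1278 0.0756]
box_hinge 0.78 [ 0.6206 -0.0824  0.0753]
jewel_box 0.66 [ 0.2532 -0.2824 -0.0033]
jewel_box 0.66 [ 3.295e-01  1.686e-01 -1.000e-04]
jewel_box 0.58 [ 0.5631 -0.1041  0.0017]
```

View pics/s5c.png

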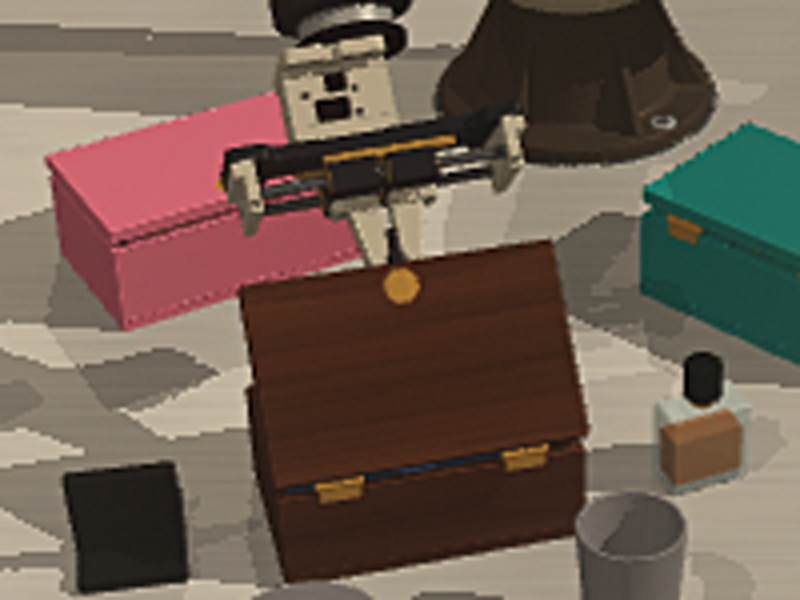

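The lid is rising (front edge now at z ≈ 0.175) with about 1 N, and the box hasn't moved. I continue the arc.

```bash
python3 -m handwheel '[{"tx":0,"ty":0.9,"tz":0.05,"wx":0,"wy":0,"wz":0,"claw":0},{"tx":0,"ty":0.9,"tz":0.05,"wx":0,"wy":0,"wz":0,"claw":0},{"tx":0,"ty":0.9,"tz":0.2,"wx":0,"wy":0,"wz":0,"claw":0},{"tx":0,"ty":0.9,"tz":0.2,"wx":0,"wy":0,"wz":0,"claw":0},{"tx":0,"ty":0.85,"tz":0.35,"wx":0,"wy":0,"wz":0,"claw":0},{"tx":0,"ty":0.85,"tz":0.35,"wx":0,"wy":0,"wz":0,"claw":0},{"tx":0,"ty":0,"tz":0,"wx":0,"wy":0,"wz":0,"claw":0}]'; python3 - <<'E'
from h import *
st,im=shot('scene','s6.png');cv2.imwrite('pics/s6c.png',cv2.resize(np.ascontiguousarray(im['pixels'][150:300,180:380,::-1]),(800,600),interpolation=cv2.INTER_CUBIC))
print(np.round(st['ee_pos'],4),np.round(st['ft_force'],1),np.round(st['q'],3)); print(R.from_quat(st['orientation']).as_matrix().round(3))
for q in ['lid_spot','lid_front','box_hinge','jewel_box']:
    for d in ctrl.landmark_of('scene',q)[:3]: print(q,round(d['p'],2),np.round(cam2world(im,d['point'],st),4))
E
```

```text
t: 11.28
ee_pos: [0.5858, -0.0932, 0.1727]
orientation: [0.56, 0.744, 0.298, 0.21]
ft_force: [0.2, 0.1, 0.0]
opening: 0.0005
[ 0.5858 -0.0932  0.1727] [0.2 0.1 0. ] [-0.079  0.041 -0.509 -0.717 -0.405 -0.632]
[[-0.285  0.707  0.647]
 [ 0.958  0.196  0.209]
 [ 0.021  0.679 -0.734]]
lid_spot 0.96 [0.2881 0.2038 0.0877]
lid_spot 0.84 [ 0.6029 -0.0901  0.1826]
lid_spot 0.78 [ 0.2987 -0.2528  0.0864]
lid_front 0.95 [ 0.5966 -0.0911  0.199 ]
lid_front 0.78 [0.2714 0.2107 0.0881]
lid_front 0.76 [ 0.3095 -0.2435  0.0898]
box_hinge 0.74 [0.371  0.1241 0.0757]
box_hinge 0.7 [ 0.6196 -0.0856  0.0746]
box_hinge 0.67 [ 0.2045 -0.3144  0.0752]
jewel_box 0.82 [ 0.5603 -0.1012  0.0031]
jewel_box 0.65 [ 0.2529 -0.2836  0.0007]
jewel_box 0.55 [ 0.3254  0.1676 -0.0024]
```

View pics/s6c.png

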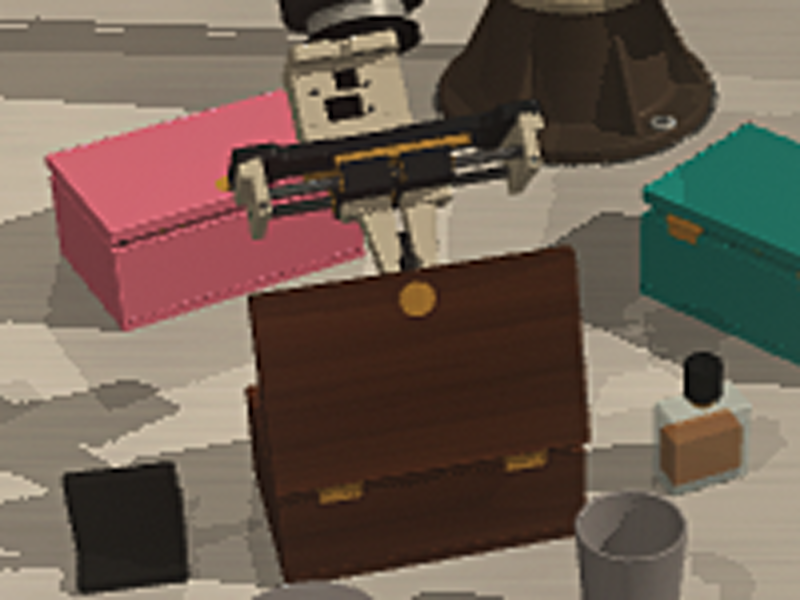

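The lid is at about 73° and the box is still in place. I carry on past upright, to about 100°.

```bash
python3 -m handwheel '[{"tx":0,"ty":0.85,"tz":0.5,"wx":0,"wy":0,"wz":0,"claw":0},{"tx":0,"ty":0.85,"tz":0.5,"wx":0,"wy":0,"wz":0,"claw":0},{"tx":0,"ty":0.5,"tz":0.45,"wx":0,"wy":0,"wz":0,"claw":0},{"tx":0,"ty":0.5,"tz":0.45,"wx":0,"wy":0,"wz":0,"claw":0},{"tx":0,"ty":0.4,"tz":0.4,"wx":0,"wy":0,"wz":0,"claw":0},{"tx":0,"ty":0.4,"tz":0.4,"wx":0,"wy":0,"wz":0,"claw":0},{"tx":0,"ty":0.4,"tz":0.5,"wx":0,"wy":0,"wz":0,"claw":0},{"tx":0,"ty":0,"tz":0,"wx":0,"wy":0,"wz":0,"claw":0},{"tx":0,"ty":0,"tz":0,"wx":0,"wy":0,"wz":0,"claw":0}]'; python3 - <<'E'
from h import *
st,im=shot('scene','s7.png');cv2.imwrite('pics/s7c.png',cv2.resize(np.ascontiguousarray(im['pixels'][150:300,180:380,::-1]),(800,600),interpolation=cv2.INTER_CUBIC))
print(np.round(st['ee_pos'],4),np.round(st['ft_force'],1),np.round(st['q'],3)); print(R.from_quat(st['orientation']).as_matrix().round(3))
H=np.array([.6212,-.0845])
for q in ['lid_spot','lid_front','box_hinge','jewel_box']:
    for d in ctrl.landmark_of('scene',q)[:3]:
        w=cam2world(im,d['point']); 
        if abs(w[0]-.59)<.1: print(q,round(d['p'],2),np.round(w,4))
        if q=='lid_front' and abs(w[0]-.6)<.1:
            dx=(w[:2]-H)@[.961,.276]; print('theta',np.arctan2(w[2]-.078,-dx)-.094)
E
```

```text
t: 12.65
ee_pos: [0.6333, -0.0792, 0.1754]
orientation: [0.56, 0.744, 0.298, 0.21]
ft_force: [-0.2, 0.2, -0.0]
opening: 0.0003
[ 0.6333 -0.0792  0.1754] [-0.2  0.2 -0. ] [-0.016  0.099 -0.458 -0.657 -0.366 -0.733]
[[-0.285  0.708  0.646]
 [ 0.958  0.195  0.208]
 [ 0.021  0.679 -0.734]]
lid_spot 0.67 [ 0.6639 -0.0738  0.1789]
lid_front 0.86 [ 0.6641 -0.0718  0.1946]
theta 1.8432325772907745
box_hinge 0.86 [ 0.6205 -0.0832  0.0721]
jewel_box 0.83 [ 0.5636 -0.101   0.0017]
```

View pics/s7c.png

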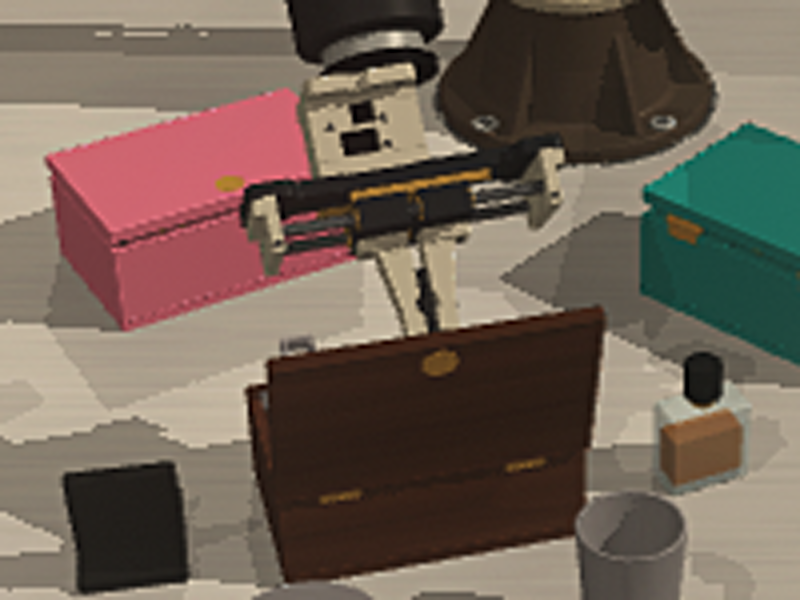

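The lid leans back at about 1.84 rad, at its stop, with no force on the finger. I withdraw along the tool axis, up and back.

```bash
python3 -m handwheel '[{"tx":0,"ty":-0.5,"tz":-2,"wx":0,"wy":0,"wz":0,"claw":0},{"tx":0,"ty":0,"tz":-4,"wx":0,"wy":0,"wz":0,"claw":0},{"tx":0,"ty":0,"tz":-4,"wx":0,"wy":0,"wz":0,"claw":0},{"tx":0,"ty":0,"tz":-4,"wx":0,"wy":0,"wz":0,"claw":0},{"tx":0,"ty":0,"tz":-3,"wx":0,"wy":0,"wz":0,"claw":0},{"tx":0,"ty":0,"tz":0,"wx":0,"wy":0,"wz":0,"claw":0},{"tx":0,"ty":0,"tz":0,"wx":0,"wy":0,"wz":0,"claw":0},{"tx":0,"ty":0,"tz":0,"wx":0,"wy":0,"wz":0,"claw":0},{"tx":0,"ty":0,"tz":0,"wx":0,"wy":0,"wz":0,"claw":0},{"tx":0,"ty":0,"tz":0,"wx":0,"wy":0,"wz":0,"claw":0},{"tx":0,"ty":0,"tz":0,"wx":0,"wy":0,"wz":0,"claw":0}]'; python3 - <<'E'
from h import *
H=np.array([.6212,-.0845])
for c in ['scene','top']:
  st,im=shot(c,c+'8.png')
  for q in ['lid_front','jewel_box','dabba','perfume','phone_stand','tumbler','comb','book','clock']:
    for d in ctrl.landmark_of(c,q)[:2]:
        w=cam2world(im,d['point']); print(c,q,round(d['p'],2),np.round(w,3))
        if q=='lid_front' and abs(w[0]-.6)<.1:
            dx=(w[:2]-H)@[.961,.276]; print('theta',np.arctan2(w[2]-.078,-dx)-.094)
print(st['ee_pos'],st['ft_force'],st['t'])
E
```

```text
t: 14.28
ee_pos: [0.52, -0.1155, 0.2966]
orientation: [0.56, 0.744, 0.298, 0.21]
ft_force: [0.4, 0.1, 0.5]
opening: 0.0005
scene lid_front 0.82 [0.271 0.212 0.089]
scene lid_front 0.65 [ 0.664 -0.073  0.197]
theta 1.8305472830099851
scene jewel_box 0.81 [ 0.563 -0.104 -0.002]
scene jewel_box 0.73 [ 0.252 -0.288  0.002]
scene dabba 0.95 [ 0.77  -0.153 -0.   ]
scene perfume 0.92 [ 0.536  0.087 -0.005]
scene phone_stand 0.79 [ 0.614 -0.286 -0.004]
scene tumbler 0.85 [ 0.706  0.035 -0.003]
scene tumbler 0.75 [ 0.615 -0.288 -0.002]
scene book 0.57 [0.545 0.461 0.001]
scene clock 0.63 [ 0.498 -0.445  0.005]
top lid_front 0.97 [ 0.664 -0.076  0.195]
theta 1.8305658528181485
top lid_front 0.92 [0.274 0.216 0.09 ]
top jewel_box 0.87 [0.326 0.171 0.001]
top jewel_box 0.6 [ 0.563 -0.105  0.003]
top dabba 0.9 [ 0.766 -0.15   0.001]
top dabba 0.45 [ 0.71   0.034 -0.   ]
top perfume 0.86 [ 0.537  0.088 -0.002]
top perfume 0.31 [ 0.663 -0.075  0.196]
top phone_stand 0.77 [ 0.616 -0.289 -0.001]
top tumbler 0.74 [ 0.708  0.034 -0.002]
top comb 0.63 [ 0.44 -0.12 -0.  ]
top book 0.77 [ 0.544  0.457 -0.   ]
top clock 0.78 [ 0.495 -0.446  0.002]
[ 0.51993016 -0.11559378  0.29695371] [-0.05071479 -0.25172201  0.0991564 ] 14.775
```

View pics/scene8.png

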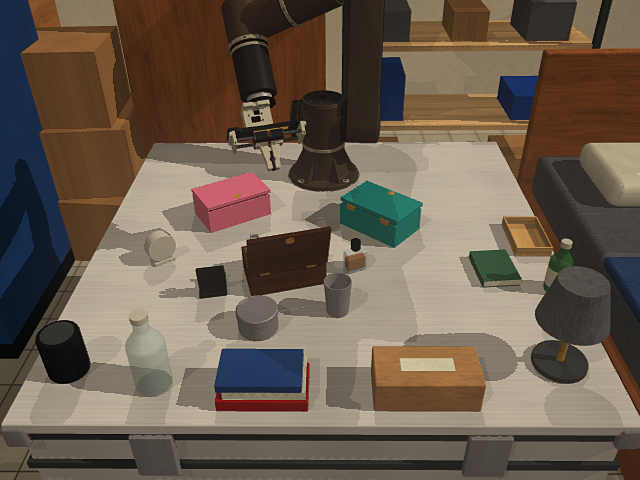

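View pics/top8.png

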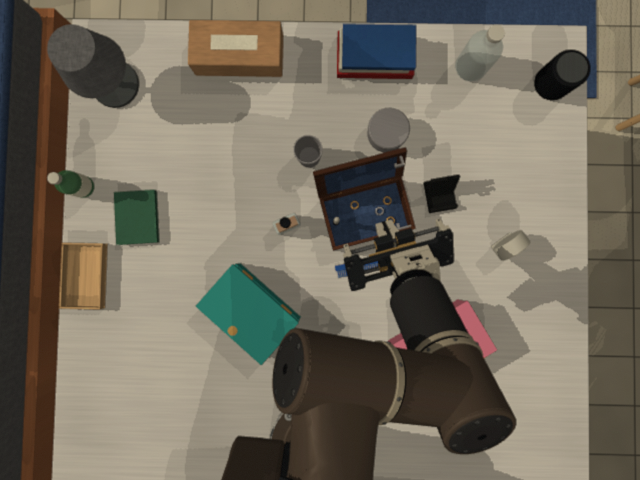

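The lid stays open (about 1.83 rad in both views), everything else is where it was, and the robot is clear. I hand the job in.

```bash
python3 -c "
from bench import ctrl
print(ctrl.finish_job())"
```

```text
the job is handed in; nothing more can be done
None
```

The jewellery box is open, its lid staying back on its own, and the job was handed in at about 15 s of the 51 s allowed.

- **Press and release:** I pressed the brass inlay down about 5 mm with the shut fingertips, reading 3–4 N vertically. I then took the finger away, and the spring lifted the lid ajar with its front edge at about z = 0.156 m.
- **Swing open:** I put the fingertip under the middle of the raised edge with the tool tilted 43°; I had asked for 50°, but the arm did not reach it. I swung the lid round the hinge past upright, and the force was about 1 N or less at each stop.
- **Last checks:** About a second after the finger was withdrawn, the lid measured about 1.83 rad in both the scene and top views. The jewellery box and the other things were within about 4 mm of where they started, which is as close as the measurement can tell. The finger touched nothing, the TCP was at z = 0.30 m and the force reading was about zero.

The first look found the phone stand in the scene view only and the comb in the top view only. The comb was not found in the last scene view either, but the top view put it where it was before. The hand-in reports no verdict, and no check failed or disagreed.

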